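# Change over the slanted flask rack

### The arm

A 6-joint arm with a two-finger parallel gripper is mounted at the origin on the work surface. World frame = base frame: x ahead of the robot, y to its left, z up, the work surface at z = 0. Lengths are in mm, angles in rad, forces in N, time in s.
With the tool pointing down it reaches from about 275 to 750 mm from the base axis. Payload 10.2 kg.
Tool frame: the origin (TCP) lies between the finger pads; the fingertips stand 8 mm ahead of it and the grasp point (between the pads) lies 11 mm behind it; z points along the fingers, x is the direction in which the jaws open and shut, and the axes are right-handed (so a half turn about z gives the same grasp; the last joint's range is limited). The gripper opens to 85 mm and grips with 20 to 120 N. Pads are 22 mm wide; open, the fingers measure 114 mm over their backs; the gripper's body (76 mm by 85 mm) begins 54 mm behind the grasp point. The pads swing forward as they close: fully open they stand 13 mm farther back than shut.
Start: joints at [-1.447, 0.313, 1.498, -0, 1.331, -0.223], TCP at [178.43, -493.755, 239.294] pointing down, gripper open.
Joint ranges: [-2.94, 2.94], [-0.97, 2.17], [0.19, 2.56], [-1.23, 4.37], [0.02, 3.11], [-2.88, 2.88]. Speed limits (rad/s): [2.39, 2.39, 3.01, 3.14, 3.14, 3.14].

### API

Orientations are given as a unit quaternion [w, x, y, z].
In Python, from rig import sense, eyes, ctrl gives the robot as it stands.
- The arm moves only by the tool move_arm, never from a script. Its argument "rows" is a list that holds one entry, the list of rows, each a list of 5 numbers: the shift along the tool's x, y, z in mm, then the turn about the tool's z in units of 6 degrees (1.0 is 6 degrees), then the gripper command: -1 is shut, 1 is fully open, values between are in proportion. In form: [[[dx, dy, dz, roll, jaw], ...]]. A call has 1 to 12 rows; each row is the pose to reach, as a shift and turn from the pose measured when the call began, along the tool's axes at that moment; what a row does not reach only later rows make up. A row lasts 1/8 s, in which the tool goes at most 62.5 mm and 10.7 degrees, less where a joint would pass 70% of its speed; a pose out of reach is approached as far as the arm can. A call with a gripper value outside its range is refused whole. The fingers move at their own pace and stop on an object; "squeeze" is the grip in N (left out, the last holds). Time passes only in rows, so rows that repeat a pose let the fingers close. It gives the time, the measured TCP pose, the force and the opening at its end, in the units of the state.
- sense(): the state, without advancing time (a new reading comes with each control period).
- eyes.capture(name): name is "scene" or "side" or "wrist"; returns a dict with "color" (480x640x3 uint8, blue, green, red), "vertical_fov" (degrees; the focal length in pixels is half the picture's height over the tangent of half this angle, whatever the lens; pixels are square), "cx", "cy" (the principal point, pixels), "xyz" and "attitude" of the camera in the world. Camera axes: x right, y down, z forward; pixel columns grow to the right and rows downward; lengths in mm; the calibration is good to about 2 mm. A picture is of the moment at which its call begins. There is no depth.
- ctrl.finish_job(): hands the job in, once; it reports no verdict.
The state is a dict: "time_s": time; "joints": joint angles; "dq": joint speeds; "tau": joint torques, N m; "eef_pos": TCP position; "ee_rot": TCP orientation; "force": force on the tool from outside, world axes, zero at the start; "wrist_torque": the same for the moment, N m; "grip_width": opening from 0.0 (shut) to 1.0 (fully open).
Only numpy, scipy, OpenCV 4.12 (cv2) and the standard library are available. Lean on these libraries where they do the work, as an engineer would, in place of code of your own. Each camera call takes 0.05 s, during which the arm holds its last target. There are 200 camera calls.

### The job

First turn the blue ball dial back to its white zero mark. Then move the spent red-capped flask from the slanted rack to lie flat on the orange mat, and lay every blue-capped flask on a green pad of its own on the rack, centred and square on the pad with the cap uphill. Then flip the red-barred cam lever over its high point until it snaps closed, and last turn the ball dial to the green mark, leaving the other things on the bench where they are.

Things in the scene. Friction and masses are not known exactly. Their poses are not given: they have to be found in the camera images.
- ball_dial (a joint): angle of the blue ball dial (rad), 0 to 2.2 with end stops: 0 = its red pointer at the white mark, 1.3 = pointer at the green mark; grows clockwise seen from above. Smooth slippery ball (friction about 0.4), 48 mm across, on a vertical axis and a thin stem; turning takes 0.12 N m, stays where it is left. Grip firmly (25 N or more) across its widest part.
- ball_center (a point): centre of the blue ball, on the dial's vertical axis, 104 mm over the table. Below it, a skirt disc 72 mm across carries the red pointer; its top is 37 mm under the ball's centre. The black control box below is 130 x 130 mm and 60 mm high, fixed.
- deck: sloped deck of the fixed rack, about 0.64 m ahead, rising away from the robot by 0.314 rad. Origin on its surface, at the middle pad. Axes: x up the slope, y along the rack, z its normal. Three green pads, 75 x 50 mm like a flask's body, 85 mm apart along y. Around it: lower lip 12 mm high, inner face at x = -45 mm; end walls 10 mm high at y = +-150; upper strip 8 mm high at x = 88. Flasks stay by friction.
- bay0 (a point): where the centre of a flask lies when it is right on the first green pad (smallest y of the deck): 14 mm off the deck along its normal. Site axes are the deck's.
- bay1 (a point): the same for the middle pad; it is in the middle of the deck, about 83 mm over the table
- bay2 (a point): the same for the third pad, next to the cam lever
- cam_lever (a joint): angle of the cam lever (rad): 0 = open, standing nearly upright (leaning 10 degrees away from the robot), 1.75 = closed, level and pointing back at the robot (along the rack's -x). A spring cam resists up to its high point at 1.25 (about 5 N at the bar) and from there snaps it closed; let go of before that, it springs back open.
- lever_bar (a point): middle of the red cross bar at the free end of the lever: 18 mm thick, 48 mm long along the rack's y; 105 mm from the pivot. It swings over towards the robot and down; the arm of the lever is a 12 mm round rod.
- lever_pivot (a point): the lever's pivot, 60 mm over the table at the rack's +y end, its axis level along the rack's y; point axes are the rack's (x ahead from the robot, z up). Two steel cheeks beside the lever reach to 16 mm over the pivot, 25 mm to either side of it along x; a low red jaw between lever and deck moves down with it.
- mat_top (a point): centre of the top of the orange return mat, 170 (its x) x 150 mm, 4 mm thick, fixed on the table
- spent_c (a point): centre of the body of the spent flask (red cap, amber contents): the same flask shape as flask0; it lies on the slanted deck at the start, anywhere along it, cap uphill
- flask0_c (a point): centre of the body of a blue-capped flask (may be absent). Flat closed culture flask: clear body 75 (x) x 50 (y) x 28 mm, about 90 g; a neck and a round cap 26 mm across stand out to 72 mm from this centre along the flask's +x; z is up from its broad side. Lies flat on the table at the start, cap away from the robot, 14 mm over the table. Grip it across the 50 mm.
- flask0_cap (a point): centre of the cap of that flask, 63 mm from its body's centre
- flask1_c (a point): the same for another blue-capped flask of that shape (may be absent)
- flask1_cap (a point): centre of the cap of that flask, 63 mm from its body's centre
- flask2_c (a point): the same for another blue-capped flask of that shape (may be absent)
- flask2_cap (a point): centre of the cap of that flask, 63 mm from its body's centre
- reagent: an amber bottle, a bystander, not to be disturbed; origin at its underside
- beaker: the beaker, a bystander, not to be disturbed; origin at its underside
- cylinder_stand: the glass cylinder on its black foot, a bystander, not to be disturbed; origin at its underside
- microplate: the white well plate, a bystander, not to be disturbed; origin at its underside
- petri: the clear dish, a bystander, not to be disturbed; origin at its underside
- petri2: the green dish, a bystander, not to be disturbed; origin at its underside
- pipette: the pipette, a bystander, not to be disturbed; origin at its underside
Things that resemble listed ones, but are neither listed nor needed, are in the scene too. What is shaped like the part that bears ball_dial but pink is not meant.

How it is judged:
By the outcome, as a careful person would: the job done as asked, in the order asked, and still so for the second after the job is handed in, with the robot touching nothing.
Of flask0, flask1, flask2 only 2 to 3 are there at a start; the rules pass over those that are not, and their reading is None.
At some moment in a run one of flask0, flask1, flask2, spent may be knocked a few centimetres aside while the robot is not near it.
It also fails if it takes over 208 s, if anything falls off the work surface, if the arm or the gripper's body presses on something with over 40 N, if the wrist force passes 120 N, or if a joint passes its speed limit or range.

## Working session

There is one attempt and no reset: what is moved stays moved. The work goes in short steps, Python scripts to look and compute and a tool call to move; the robot and the scene stay as the last step left them, time stands still between calls to the robot, and variables do not carry over. Pictures are saved under pics/ and viewed, about 12 in all and at most 16, crops included, and the job is handed in when it is done.

Besides the shell and the picture viewer there is one more tool, called after "Emit:" as name([rows], argument=value, ...), one row to a line, values as JSON. move_arm: Moves the arm, as the interface text tells. Its arguments: {"type":"object","properties":{"rows":{"type":"array","items":{"type":"array","items":{"type":"array","items":{"type":"number"}}}},"squeeze":{"type":"number"}},"required":["rows"]}

```bash
ls; mkdir -p pics; cat > h.py <<'E'
import numpy as np, cv2
from rig import sense, eyes, ctrl
from scipy.spatial.transform import Rotation as R
def rot(a):
    a=np.array(a,float)
    return a if a.shape==(3,3) else R.from_quat([a[1],a[2],a[3],a[0]]).as_matrix()
def cap(n,save=None):
    c=eyes.capture(n); c['f']=240/np.tan(np.radians(c['vertical_fov'])/2); c['R']=rot(c['attitude']); c['p']=np.array(c['xyz'],float)
    if save: cv2.imwrite('pics/'+save,c['color']); np.save('pics/'+save+'.npy',c,allow_pickle=True)
    return c
def load(s): return np.load('pics/'+s+'.npy',allow_pickle=True).item()
def ray(c,u,v):
    d=c['R']@np.array([(u-c['cx'])/c['f'],(v-c['cy'])/c['f'],1]); return c['p'],d/np.linalg.norm(d)
def onz(c,u,v,z):
    p,d=ray(c,u,v); return p+d*(z-p[2])/d[2]
def onplane(c,u,v,p0,n):
    p,d=ray(c,u,v); return p+d*(np.dot(np.array(p0)-p,n)/np.dot(d,n))
def tri(c1,a,c2,b):
    p,d=ray(c1,*a);q,e=ray(c2,*b)
    s=np.linalg.lstsq(np.stack([d,-e],1),q-p,rcond=None)[0]
    x,y=p+s[0]*d,q+s[1]*e
    return (x+y)/2,np.linalg.norm(x-y)
def proj(c,X):
    v=c['R'].T@(np.array(X,float)-c['p']); return v[:2]/v[2]*c['f']+[c['cx'],c['cy']]
def delta(target):
    "world displacement -> tool axes"
    s=sense(); return rot(s['ee_rot']).T@(np.array(target)-np.array(s['eef_pos']))
E
python3 - <<'E'
from h import *
s=sense(); print(s)
for n in('scene','side','wrist'):
    c=cap(n,n+'0.png'); print(n,c['xyz'],c['attitude'],c['vertical_fov'],c['cx'],c['cy'],c.keys())
E
```

```text
pics
{'time_s': 0.0, 'joints': array([-1.44743427e+00,  3.13443637e-01,  1.49848453e+00,  3.56261978e-05,
        1.33097980e+00, -2.23359914e-01]), 'dq': array([ 0.00274559, -0.00054613, -0.00026629,  0.00101326,  0.00056167,
       -0.00049893]), 'tau': array([ 6.43055341e-05, -4.12267256e+01, -2.59741348e+01, -1.96564483e-04,
        4.21210541e-03,  1.48708182e-05]), 'eef_pos': array([ 178.38781516, -493.48964857,  238.72046148]), 'ee_rot': array([-4.99300598e-04,  8.18476670e-01, -5.74539387e-01, -4.28381538e-04]), 'force': array([ 0.21896197, -0.1312198 , -0.70373373]), 'wrist_torque': array([-0.00309647,  0.02400855,  0.00723572]), 'grip_width': 1.0024930887725088}
scene [1194.67793033  -58.60980015 1300.87238446] [-0.18635319  0.66552143  0.69509691 -0.19797474] 48.33358407929698 324.37226746148895 243.55157884444947 dict_keys(['color', 'vertical_fov', 'cx', 'cy', 'xyz', 'attitude', 'f', 'R', 'p'])
side [ 390.2733553  1171.98629366  974.06081348] [ 0.01300681 -0.03628819  0.88403099 -0.46583603] 52.36947825993762 316.4684619965103 242.0228388655843 dict_keys(['color', 'vertical_fov', 'cx', 'cy', 'xyz', 'attitude', 'f', 'R', 'p'])
wrist [ 251.34970195 -467.63589987  373.24042844] [ 0.12405928  0.80891016 -0.56796775 -0.08767144] 64.4243548386246 318.4917310317462 234.93152892981269 dict_keys(['color', 'vertical_fov', 'cx', 'cy', 'xyz', 'attitude', 'f', 'R', 'p'])
```

View pics/scene0.png

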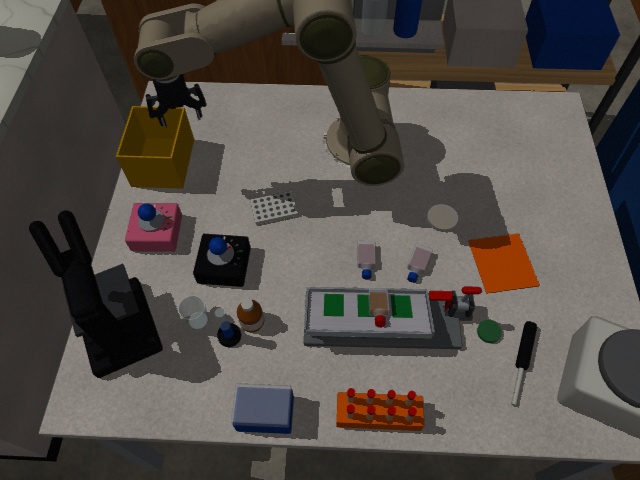

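View pics/side0.png

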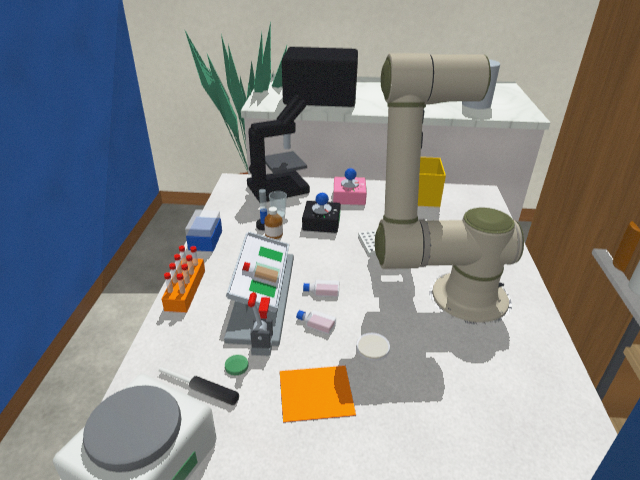

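The scene view shows the black dial box at about (222,258), the blue flasks at (367,258) and (418,262), the red-capped flask on the deck at (379,308), the lever at (460,298) and the mat at (504,263). The pink box at (154,225) is the decoy. Next I measure these by colour.

```bash
cat > m.py <<'E'
from h import *
def blobs(c,lo,hi,amin=8,box=None):
    h=cv2.cvtColor(c['color'],cv2.COLOR_BGR2HSV); m=cv2.inRange(h,np.array(lo),np.array(hi))
    if box: k=np.zeros_like(m); k[box[1]:box[3],box[0]:box[2]]=1; m=m*k
    n,l,s,ce=cv2.connectedComponentsWithStats(m)
    return [(ce[i].round(1).tolist(),s[i].tolist()) for i in range(1,n) if s[i][4]>=amin],l
E
python3 - <<'E'
from m import *
for n in('scene','side'):
    c=load(n+'0.png'); print(n)
    for nm,lo,hi in(('blue',(105,140,60),(125,255,255)),('green',(45,120,50),(85,255,255)),('red',(0,180,100),(6,255,255)),('orange',(7,200,150),(16,255,255))):
        b,_=blobs(c,lo,hi,15); print(nm,[x for x in b if x[1][4]<6000])
a=load('scene0.png')['color']; 
c1=cv2.resize(a[225:295,185:265],None,fx=5,fy=5,interpolation=cv2.INTER_CUBIC)
c2=cv2.resize(a[225:355,295:495],None,fx=4,fy=4,interpolation=cv2.INTER_CUBIC)[:, :]
b=load('side0.png')['color']; c3=cv2.resize(b[185:255,290:370],None,fx=5,fy=5,interpolation=cv2.INTER_CUBIC)
cv2.imwrite('pics/dial0.png',np.hstack([c1,c3])); cv2.imwrite('pics/rack0.png',c2)
E
```

```text
scene
blue [([144.4, 210.3], [138, 204, 14, 14, 159]), ([215.9, 244.2], [209, 237, 15, 16, 183]), ([365.8, 272.1], [362, 269, 9, 8, 51]), ([412.4, 275.1], [408, 272, 10, 8, 52])]
green [([333.5, 304.6], [324, 294, 20, 22, 437]), ([363.2, 305.9], [358, 295, 16, 22, 247]), ([402.8, 306.3], [393, 295, 19, 23, 344]), ([489.1, 330.4], [477, 320, 24, 21, 381])]
red [([470.9, 289.0], [462, 287, 19, 5, 90]), ([440.4, 294.5], [430, 291, 22, 8, 175]), ([378.3, 318.0], [375, 315, 8, 7, 40]), ([350.5, 391.7], [347, 388, 8, 8, 49]), ([370.7, 392.6], [367, 389, 8, 8, 50]), ([391.1, 393.6], [387, 390, 9, 8, 48]), ([411.3, 394.4], [407, 391, 9, 8, 50]), ([350.4, 407.8], [347, 404, 8, 8, 51]), ([370.9, 408.8], [367, 405, 9, 8, 56]), ([391.6, 409.5], [388, 406, 8, 8, 53]), ([412.2, 410.6], [408, 407, 9, 8, 55])]
orange [([504.9, 266.4], [471, 234, 68, 59, 2383]), ([347.3, 408.7], [337, 393, 30, 30, 409]), ([360.5, 395.6], [355, 394, 11, 5, 45]), ([380.9, 396.6], [375, 395, 12, 5, 44]), ([400.3, 397.5], [394, 396, 12, 5, 42]), ([418.0, 398.3], [414, 396, 8, 5, 30]), ([380.5, 410.0], [374, 405, 14, 10, 
[... 612 characters left out ...]
253.6], [259, 247, 24, 15, 203]), ([262.2, 288.2], [249, 280, 27, 17, 273]), ([229.4, 364.8], [226, 360, 8, 11, 32])]
red [([181.1, 247.9], [179, 246, 5, 5, 22]), ([192.9, 248.7], [191, 247, 5, 5, 19]), ([176.7, 256.6], [174, 254, 6, 6, 28]), ([188.7, 257.5], [186, 255, 6, 6, 29]), ([171.9, 265.7], [169, 263, 6, 6, 29]), ([245.9, 266.1], [243, 263, 7, 8, 34]), ([184.1, 266.3], [181, 264, 7, 6, 30]), ([166.7, 275.4], [164, 273, 6, 6, 30]), ([179.4, 276.2], [177, 273, 6, 7, 33]), ([251.7, 299.5], [248, 293, 8, 14, 78]), ([263.6, 306.8], [259, 298, 11, 20, 157])]
orange [([634.6, 226.3], [631, 223, 9, 8, 23]), ([177.9, 295.5], [162, 259, 41, 53, 542]), ([342.1, 385.8], [334, 366, 19, 39, 518])]
```

View pics/dial0.png

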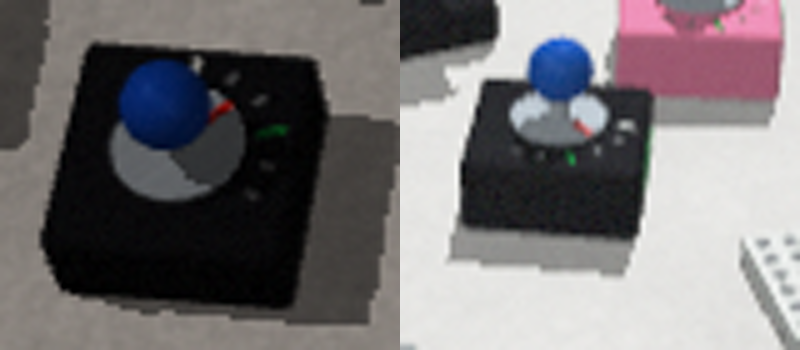

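View pics/rack0.png

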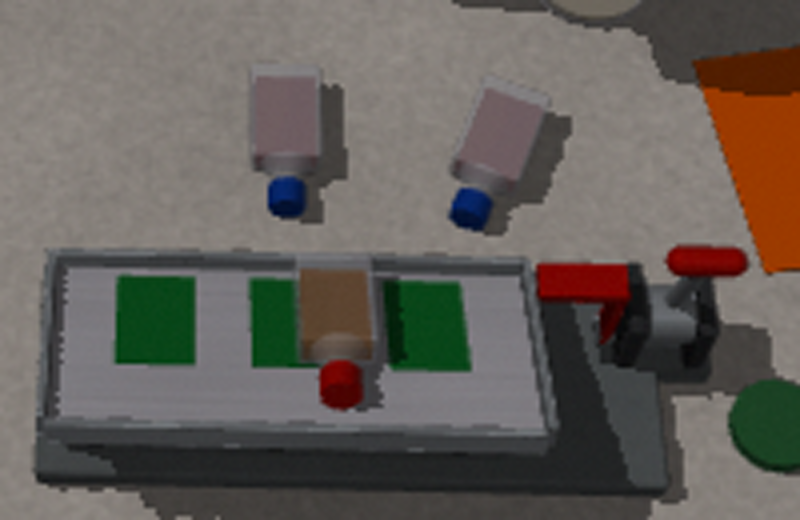

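The dial crop puts the white mark at scene px (224.4,237.4), the green mark at (239.4,251) and the red pointer at (229.5,247.5). The rack crop shows the spent flask between the middle and third pads, the lever bar at (471,289), and two blue flasks.

```bash
python3 - <<'E'
from m import *
s=load('scene0.png'); d=load('side0.png')
np.set_printoptions(precision=1,suppress=True)
B,e=tri(s,(215.9,244.2),d,(321.5,198.5)); print('ball',B,e)
B2,e=tri(s,((209+223.5)/2,(237+252.5)/2),d,(321.8,198.8)); print('ball2',B2,e)
W=onz(s,224.4,237.4,60);G=onz(s,239.4,251,60);P=onz(s,229.4,247.4,67)
for nm,X in(('white',W),('green',G),('ptr',P)): v=X-B; print(nm,X,np.hypot(*v[:2]),np.degrees(np.arctan2(v[1],v[0])))
# side crop
ws=(290+628/5-80, 185+125/5) # right half offset 400px
ws=(290+(628-400)/5,185+125/5);gs=(290+(571-400)/5,185+157/5);ps=(290+(583-400)/5,185+127/5)
for nm,p,z in(('white',ws,60),('green',gs,60),('ptr',ps,67)): v=onz(d,*p,z)-B; print('side',nm,np.hypot(*v[:2]),np.degrees(np.arctan2(v[1],v[0])))
for nm,a,b in(('capA',(365.8,272.1),(306,287)),('capB',(412.4,275.1),(299.7,314.5)),('redcap',(378.3,318),(245.9,266.1)),('bar',(470.9,289),(263.6,306.8)),('pad0',(333.5,304.6),(270.3,253.6))): print(nm,*tri(s,a,d,b))
def pix(x,y): return (295+x/4,225+y/4)
# flask bodies: top-face corners in rack crop, z=28
for nm,q in(('A',[(251,65),(322,67),(318,172),(251,168)]),('B',[(491,80),(550,98),(513,190),(452,170)])):
    c=np.array([onz(s,*pix(*p),26) for p in q]); print(nm,c.round(1).tolist(),'ctr',c.mean(0))
# orange mat corners
b,l=blobs(s,(7,200,100),(16,255,255),500); print(b)
h=cv2.cvtColor(s['color'],cv2.COLOR_BGR2HSV); m=cv2.inRange(h,np.array((5,200,60)),np.array((18,255,255))); m[:,:460]=0; m[310:]=0
cn=max(cv2.findContours(m,0,1)[0],key=cv2.contourArea); r=cv2.boxPoints(cv2.minAreaRect(cn)); ap=cv2.approxPolyDP(cn,4,True)[:,0]
M=np.array([onz(s,*p,4) for p in ap]); print('mat',ap.tolist(),M,M.mean(0))
# pads
for q in([(116,277),(196,278),(195,363),(116,362)],):
    for p in q: print(onz(s,*pix(*p),70))
E
```

```text
ball [ 478.2 -379.7  103.1] 7.561951444815787
ball2 [ 477.8 -379.5  101.3] 5.712032699965653
white [ 425.4 -373.2   60. ] 53.165636426267646 172.958725412539
green [ 466.9 -326.5   60. ] 54.414443656806334 101.94554856185341
ptr [ 460.9 -353.4   67. ] 31.486134490826196 123.26615988495222
side white 50.94827122971044 169.75642164775965
side green 58.90501568766197 101.12760730992373
side ptr 32.28124337938885 123.87852911118448
capA [496.9  19.1  15. ] 8.014615946864815
capB [502.6 145.4  17.7] 8.780640785128789
redcap [670.8  45.1 103.5] 9.856490197219024
bar [589.9 262.4 138.2] 11.73875208245986
pad0 [620.6 -66.3  69.9] 2.3511541557300486
A [[401.4, -6.1, 26.0], [400.9, 43.6, 26.0], [485.1, 40.4, 26.0], [483.9, -5.1, 26.0]] ctr [442.8  18.2  26. ]
B [[406.7, 161.2, 26.0], [419.6, 201.4, 26.0], [493.4, 172.0, 26.0], [479.7, 131.4, 26.0]] ctr [449.9 166.5  26. ]
[([504.9, 266.5], [470, 234, 69, 59, 2434])]
mat [[518, 234], [469, 240], [486, 292], [538, 285]] [[343.9 454.1   4. ]
 [370.2 311.8   4. ]
 [534.  341.5   4. ]
 [506.8 484.5   4. ]] [438.7 398.    4. ]
[591.6 -92.   70. ]
[590.1 -41.   70. ]
[648.9 -40.1  70. ]
[650.3 -89.4  70. ]
```

Emit:
move_arm([
  [[-2, -80, 5, 0, 1], [-3, -160, 8, 0, 1], [-4, -240, 8, 0, 1], [-5, -320, 9, 0, 1], [-5, -320, 9, 0, 1], [-5, -320, 9, 0, 1], [-5, -320, 9, 0, 1], [-5, -320, 9, 0, 1]],
])

```text
time_s: 1.15
eef_pos: [476.5, -380.9, 230.0]
ee_rot: [-0.0, 0.818, -0.575, -0.0]
force: [0.3, 0.7, -0.2]
grip_width: 1.001
```

```bash
python3 - <<'E'
from m import *
np.set_printoptions(precision=1,suppress=True)
s=sense(); print(s['eef_pos'],s['ee_rot'],s['time_s'],s['joints'],s['force'])
c=cap('wrist','w1.png'); print(c['p'],blobs(c,(105,140,40),(125,255,255),50)[0],blobs(c,(0,150,80),(8,255,255),10)[0],blobs(c,(45,100,50),(85,255,255),10)[0]); print(proj(c,(478,-380,104)),proj(c,s['eef_pos']))
E
```

```text
[ 476.5 -380.9  230. ] [-0.   0.8 -0.6 -0. ] 1.15 [-0.9  0.5  1.2  0.   1.4  0.4] [ 0.3  0.7 -0.2]
[ 549.6 -355.1  364.4] [([313.7, 220.3], [281, 187, 66, 67, 3464])] [([276.6, 223.8], [274, 221, 6, 7, 23])] [([251.8, 199.0], [243, 195, 20, 8, 118]), ([433.3, 373.6], [428, 372, 12, 4, 40])]
[317.8 226.5] [317.8 319.1]
```

View pics/w1.png

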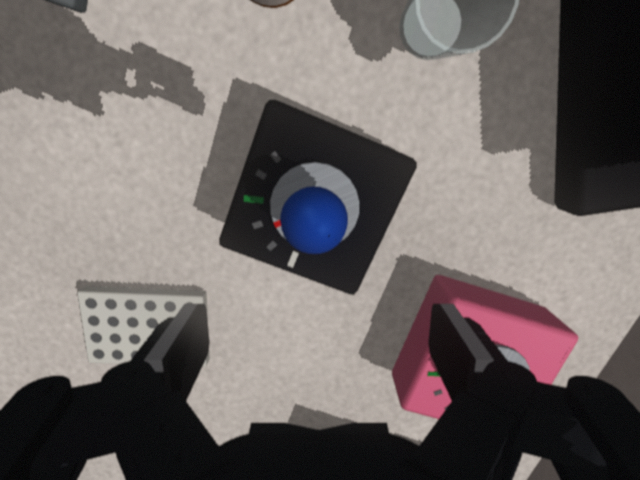

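The wrist view shows the ball at (314,220), the white mark at (293,259), the green mark at (252,199) and the pointer at (277,224). The fingers are visible at the bottom.

```bash
python3 - <<'E'
from m import *
np.set_printoptions(precision=1,suppress=True)
c=load('w1.png'); B=onz(c,313.7,220.3,104); print(B)
for nm,p,z in(('w',(293,259),60),('g',(252,199),60),('p',(276.6,223.8),67)):
    v=onz(c,*p,z)-B; print(nm,np.hypot(*v[:2]),np.degrees(np.arctan2(v[1],v[0])))
print(delta(B+[0,0,-11]))
# box corners for centre
print(np.mean([onz(c,*p,60) for p in((272,101),(416,163),(354,293),(220,243))],0))
E
```

```text
[ 481.3 -375.7  104. ]
w 49.85002104865456 178.04444711632158
g 51.099374267881664 103.10555277614941
p 33.292832003755066 132.86063985638086
[ -3.2  -6.2 137.1]
[ 483.  -376.1   60. ]
```

Emit:
move_arm([
  [[-3, -6, 50, 0, 1], [-3, -6, 100, 0, 1], [-3, -6, 137, 0, 1], [-3, -6, 137, 0, 1], [-3, -6, 137, 0, 1], [-3, -6, 137, 0, -1], [-3, -6, 137, 0, -1], [-3, -6, 137, 0, -1], [-3, -6, 137, 0, -1], [-3, -6, 137, 0, -1], [-3, -6, 137, 0, -1], [-3, -6, 137, 0, -1]],
], squeeze=45)

```text
time_s: 2.7
eef_pos: [481.1, -375.6, 94.5]
ee_rot: [-0.0, 0.818, -0.575, -0.0]
force: [-2.8, 4.6, 7.2]
grip_width: 0.536
```

Emit:
move_arm([
  [[0, 0, 4, 0, 0.5], [0, 0, 7, 0, 0.5], [0, 0, 7, 0, 0.5], [0, 0, 7, 0, -1], [0, 0, 7, 0, -1], [0, 0, 7, 0, -1], [0, 0, 7, 0, -1], [0, 0, 7, 0, -1], [0, 0, 7, 0, -1], [0, 0, 7, 0, -1]],
])

```text
time_s: 3.95
eef_pos: [481.1, -375.5, 87.7]
ee_rot: [-0.0, 0.818, -0.575, -0.0]
force: [-2.3, 2.6, 5.6]
grip_width: 0.541
```

Emit:
move_arm([
  [[0, 0, 0, -1, -1], [0, 0, 0, -2, -1], [0, 0, 0, -3, -1], [0, 0, 0, -4, -1], [0, 0, 0, -5, -1], [0, 0, 0, -6, -1], [0, 0, 0, -7, -1], [0, 0, 0, -7.8, -1], [0, 0, 0, -7.8, -1], [0, 0, 0, -7.8, -1]],
])

```text
time_s: 5.2
eef_pos: [481.3, -374.7, 87.7]
ee_rot: [-0.001, 0.979, -0.203, -0.0]
force: [-0.4, 5.5, 3.5]
grip_width: 0.538
```

```bash
python3 - <<'E'
from m import *
s=sense(); print(s['wrist_torque'],s['force'],s['grip_width'])
E
```

```text
[ 0.78984495  0.13622147 -0.42064853] [-0.35842018  5.50339806  3.46116148] 0.5382651300800262
```

Emit:
move_arm([
  [[0, 0, 0, 0, 1], [0, 0, 0, 0, 1], [0, 0, 0, 0, 1], [0, 0, 0, 0, 1], [0, 0, -60, 0, 1], [0, 0, -120, 0, 1], [0, 0, -140, 2, 1], [0, 0, -140, 3, 1], [0, 0, -140, 4, 1], [0, 0, -140, 4, 1], [0, 0, -140, 4, 1]],
])

```text
time_s: 6.58
eef_pos: [481.3, -375.1, 227.7]
ee_rot: [-0.001, 0.916, -0.401, -0.001]
force: [0.2, 0.4, 0.1]
grip_width: 0.997
```

```bash
python3 - <<'E'
from m import *
np.set_printoptions(precision=1,suppress=True)
s=sense(); print(s['eef_pos'],s['ee_rot'],s['time_s'])
c=cap('wrist','w2.png'); b=blobs(c,(105,140,40),(125,255,255),50)[0]; g=blobs(c,(45,100,50),(85,255,255),10)[0]; r=blobs(c,(0,150,80),(8,255,255),5)[0]; print(b,g,r)
cv2.imwrite('pics/w2c.png',c['color'])
E
```

```text
[ 481.3 -375.1  227.7] [-0.   0.9 -0.4 -0. ] 6.575
[([319.0, 230.5], [287, 197, 65, 67, 3460]), ([415.4, 439.3], [406, 436, 18, 9, 100])] [([263.0, 184.1], [254, 177, 20, 15, 133]), ([362.1, 408.7], [356, 406, 14, 7, 42])] []
```

View pics/w2c.png

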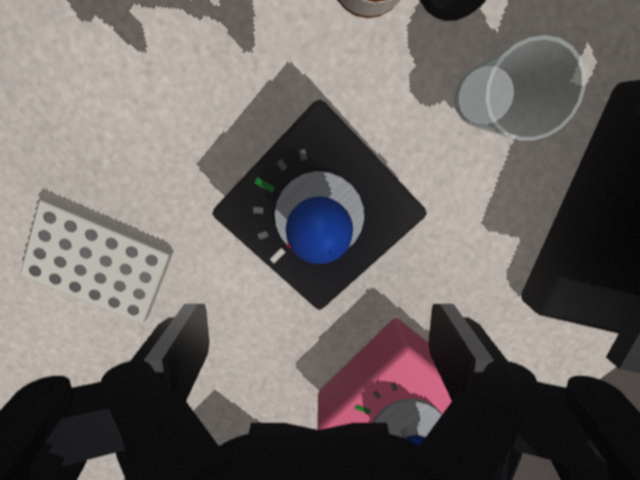

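Emit:
move_arm([
  [[-30, -40, -30, 0, 1], [-60, -80, -60, 1, 1], [-95, -125, -72, 2, 1], [-130, -170, -72, 3, 1], [-165, -220, -72, 4, 1], [-200, -265, -72, 5, 1], [-235, -310, -72, 6, 1], [-266, -353, -72, 7.2, 1], [-266, -353, -72, 7.2, 1], [-266, -353, -72, 7.2, 1], [-266, -353, -72, 7.2, 1]],
])

```text
time_s: 8.0
eef_pos: [560.8, 58.3, 300.9]
ee_rot: [0.001, -0.703, 0.711, 0.001]
force: [-0.5, 0.3, -0.5]
grip_width: 1.004
```

```bash
python3 - <<'E'
from m import *
np.set_printoptions(precision=1,suppress=True)
s=sense(); print(s['eef_pos'],s['ee_rot'],s['time_s'],s['joints'])
c=cap('wrist','w3.png'); print(c['p'])
for nm,lo,hi in(('blue',(105,140,40),(125,255,255)),('green',(45,120,50),(85,255,255)),('red',(0,180,80),(6,255,255))):
    print(nm,blobs(c,lo,hi,40)[0])
E
```

```text
[560.8  58.3 300.9] [ 0.  -0.7  0.7  0. ] 8.0 [-0.1  0.4  1.3  0.   1.5  1.5]
[638.3  57.2 435.3]
blue [([245.7, 238.2], [235, 229, 23, 18, 284]), ([354.8, 240.5], [346, 233, 18, 16, 248])]
green [([57.6, 105.2], [28, 77, 61, 57, 2620]), ([454.0, 128.6], [423, 91, 66, 78, 4009]), ([374.9, 130.5], [359, 94, 32, 77, 1937]), ([265.7, 133.8], [239, 97, 55, 77, 3351])]
red [([332.8, 66.2], [318, 53, 29, 28, 706]), ([23.5, 149.2], [0, 145, 49, 9, 306]), ([177.7, 154.9], [156, 151, 36, 13, 192])]
```

View pics/w3.png

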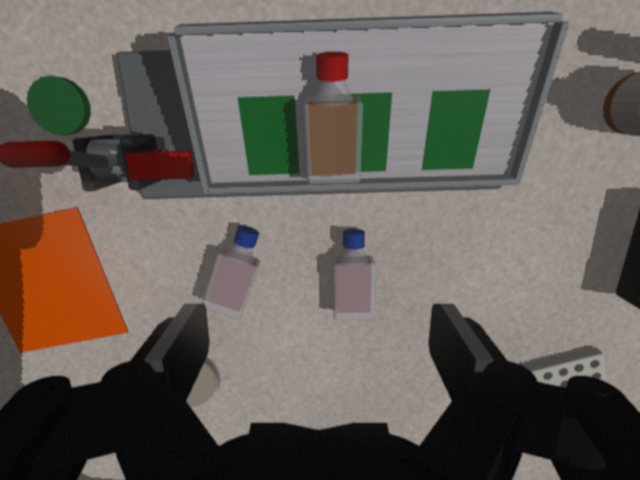

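The wrist view shows all three pads: pad0 at (454,129), pad1 partly covered, and pad2 at (266,134). The spent flask's cap is at (333,66), and the blue caps are at (246,238) and (355,240).

```bash
cat > deck.py <<'E'
from m import *
a=0.314
def padquads(c,amin=1500):
    h=cv2.cvtColor(c['color'],cv2.COLOR_BGR2HSV); m=cv2.inRange(h,np.array((45,120,50)),np.array((85,255,255)))
    out=[]
    for k in cv2.findContours(m,0,1)[0]:
        if cv2.contourArea(k)<amin: continue
        out.append(cv2.approxPolyDP(k,5,True)[:,0])
    return out
def blobrect(c,lo,hi,amin,box=None):
    h=cv2.cvtColor(c['color'],cv2.COLOR_BGR2HSV); m=cv2.inRange(h,np.array(lo),np.array(hi))
    if box: k=np.zeros_like(m); k[box[1]:box[3],box[0]:box[2]]=1; m=m*k
    m=cv2.morphologyEx(m,cv2.MORPH_OPEN,np.ones((3,3)))
    return [cv2.minAreaRect(k) for k in cv2.findContours(m,0,1)[0] if cv2.contourArea(k)>amin]
def n_(psi): return np.array([-np.sin(a)*np.cos(psi),-np.sin(a)*np.sin(psi),np.cos(a)])
E
python3 - <<'E'
from deck import *
np.set_printoptions(precision=1,suppress=True)
c=load('w3.png')
q=padquads(c); 
x0,psi=620,0
for i in range(6):
    P=[np.array([onplane(c,*p,(x0,0,69.7),n_(psi)) for p in k]) for k in q]
    full=[p for p,k in zip(P,q) if len(k)==4 and k[:,0].min()>400][0]
    x0=full.mean(0)[0]
for p,k in zip(P,q): print(k.tolist(),'\n',p,p.mean(0))
# end edges slope of rack yaw from upper strip/lip lines later
for nm,r in(('amber',blobrect(c,(8,60,80),(22,200,230),1500,(290,80,380,190))),('pink',blobrect(c,(150,20,60),(179,120,230),500,(190,240,400,330)))):
    for t in r:
        print(nm,t)
        for pt in cv2.boxPoints(t): print(onplane(c,*pt,np.array((x0,0,69.7))+26*n_(0),n_(0)) if nm=='amber' else onz(c,*pt,26))
print('capS',onplane(c,332.8,66.2,np.array((x0,0,69.7))+14*n_(0),n_(0)))
for p in((245.7,238.2),(354.8,240.5)): print('cap',onz(c,*p,15))
print('green dish col',onz(c,57,105,10))
E
```

```text
[[293, 97], [239, 98], [250, 173], [290, 172], [283, 108]] 
 [[653.6  80.1  79.8]
 [653.3 127.7  79.7]
 [584.2 126.4  57.3]
 [584.8  86.7  57.5]
 [644.5  89.5  76.9]] [624.1 102.1  70.3]
[[359, 95], [362, 170], [384, 169], [390, 94]] 
 [[654.6  22.2  80.2]
 [586.1  15.7  57.9]
 [586.8  -5.9  58.2]
 [655.1  -4.8  80.3]] [620.6   6.8  69.1]
[[488, 91], [433, 93], [423, 168], [472, 165]] 
 [[656.6 -90.   80.8]
 [655.5 -42.3  80.5]
 [587.4 -44.2  58.4]
 [589.9 -91.6  59.2]] [622.3 -67.   69.7]
[[40, 79], [28, 97], [34, 118], [58, 133], [80, 127], [88, 116], [81, 91], [63, 79]] 
 [[670.2 295.6  85.2]
 [656.1 312.6  80.7]
 [638.5 315.6  74.9]
 [625.  299.6  70.6]
 [630.1 277.1  72.2]
 [639.7 266.1  75.3]
 [660.4 264.3  82.1]
 [670.  275.9  85.2]] [648.8 288.4  78.3]
amber ((332.0, 138.0), (72.0, 48.0), 90.0)
[648.5  66.3 105.5]
[648.   27.1 105.4]
[586.3  24.1  85.3]
[586.8  68.1  85.5]
pink ((353.0, 286.0), (52.0, 36.0), 90.0)
[478.9  40.8  26. ]
[478.5  -0.6  26. ]
[411.5  -2.6  26. ]
[411.9  40.7  26. ]
pink ((231.1500244140625, 281.04998779296875), (36.366188049316406, 53.12626266479492), 18.434947967529297)
[428.8 195.   26. ]
[492.3 169.4  26. ]
[477.9 130.9  26. ]
[413.1 155.   26. ]
capS [675.6  45.9 101.7]
cap [502.8 144.   15. ]
cap [498.7  17.4  15. ]
green dish col [651.4 334.7  10. ]
```

Emit:
move_arm([
  [[11, -55, 50, -0.2, 1], [11, -55, 100, -0.2, 1], [11, -55, 150, -0.2, 1], [11, -55, 170, -0.2, 1], [11, -55, 195, -0.2, 1], [11, -55, 218, -0.2, 1], [11, -55, 218, -0.2, 1], [11, -55, 218, -0.2, 1]],
], squeeze=30)

```text
time_s: 9.05
eef_pos: [616.2, 46.8, 84.0]
ee_rot: [-0.001, 0.711, -0.704, -0.0]
force: [-0.4, -0.9, 0.1]
grip_width: 0.996
```

```bash
python3 - <<'E'
from m import *
s=sense(); print(s['eef_pos'],s['ee_rot'],s['force'])
c=cap('wrist','w4.png'); cs=cap('scene'); cd=cap('side'); 
cv2.imwrite('pics/w4m.png',np.hstack([c['color'],cv2.resize(cs['color'][225:355,295:495],None,fx=480/130,fy=480/130)])[:, :][::1,::1])
im=cv2.imread('pics/w4m.png'); cv2.imwrite('pics/w4m.png',cv2.resize(im,(800,int(im.shape[0]*800/im.shape[1]))))
E
```

```text
[616.22757958  46.80673433  84.03084879] [-1.36684570e-03  7.10519709e-01 -7.03675912e-01 -2.94521657e-04] [-0.40450102 -0.89032478  0.13905674]
```

View pics/w4m.png

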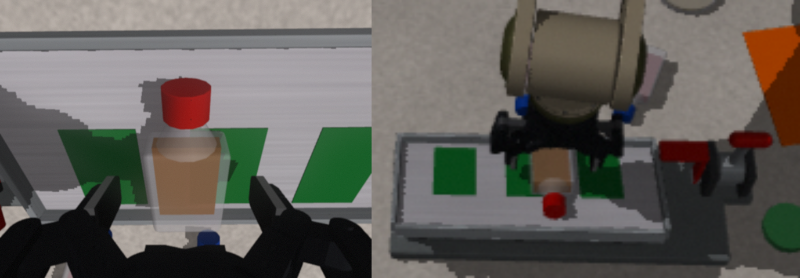

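The flask sits centred between the open fingers. I close and lift.

Emit:
move_arm([
  [[0, 0, 2, 0, -1], [0, 0, 2, 0, -1], [0, 0, 2, 0, -1], [0, 0, 2, 0, -1], [0, 0, 2, 0, -1], [0, 0, 2, 0, -1], [0, 0, -15, 0, -1], [0, 0, -50, 0, -1], [0, 0, -100, 0, -1], [0, 0, -150, 0, -1], [0, 0, -150, 0, -1]],
], squeeze=30)

```text
time_s: 10.58
eef_pos: [617.1, 46.7, 238.9]
ee_rot: [-0.004, 0.711, -0.704, 0.003]
force: [0.7, -0.4, -0.7]
grip_width: 0.583
```

Emit:
move_arm([
  [[-35, 19, 0, 0, -1], [-70, 37, 0, 0, -1], [-110, 58, 0, 0, -1], [-150, 80, 0, -0.4, -1], [-190, 101, 0, -0.8, -1], [-230, 122, 0, -1.2, -1], [-270, 144, 0, -1.6, -1], [-310, 165, 0, -1.7, -1], [-351, 187, 40, -1.7, -1], [-351, 187, 90, -1.7, -1], [-351, 187, 140, -1.7, -1], [-351, 187, 170, -1.7, -1]],
])

```text
time_s: 12.08
eef_pos: [426.7, 395.3, 64.2]
ee_rot: [-0.002, 0.77, -0.637, 0.003]
force: [-0.6, 0.4, -1.0]
grip_width: 0.575
```

Emit:
move_arm([
  [[0, 0, 0, 0, -1], [0, 0, 0, 0, -1]],
])

```text
time_s: 12.32
eef_pos: [426.9, 395.5, 65.1]
ee_rot: [-0.002, 0.77, -0.637, 0.003]
force: [-0.1, 0.4, -0.3]
grip_width: 0.576
```

```bash
python3 - <<'E'
from m import *
cs=cap('scene'); cd=cap('side'); c=cap('wrist','w5.png')
cv2.imwrite('pics/w5m.png',np.hstack([cv2.resize(cs['color'][200:320,420:580],(400,300)),cv2.resize(cd['color'][290:440,220:420],(400,300))]))
E
```

```text
(no output)
```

View pics/w5m.png

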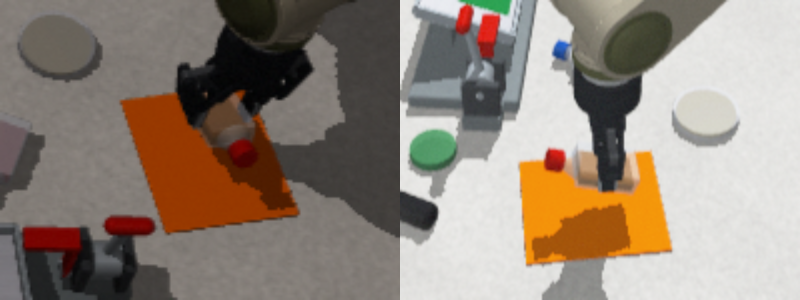

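Emit:
move_arm([
  [[0, 0, 20, 0, -1], [0, 0, 34, 0, -1], [0, 0, 40, 0, -1], [0, 0, 45, 0, -1], [0, 0, 47, 0, -1], [0, 0, 47, 0, -1]],
], squeeze=20)

```text
time_s: 13.22
eef_pos: [431.2, 396.4, 21.7]
ee_rot: [-0.007, 0.77, -0.637, 0.005]
force: [8.2, -3.2, 12.3]
grip_width: 0.578
```

Emit:
move_arm([
  [[0, 0, 0, 0, 0.4], [0, 0, 0, 0, 0.7], [0, 0, 0, 0, 1], [0, 0, 0, 0, 1], [0, 0, 0, 0, 1], [0, 0, -30, 0, 1], [0, 0, -90, 0, 1], [0, 0, -150, 0, 1], [0, 0, -210, 0, 1], [0, 0, -260, 0, 1], [0, 0, -260, 0, 1]],
])

```text
time_s: 14.6
eef_pos: [427.7, 396.1, 285.7]
ee_rot: [-0.01, 0.771, -0.637, 0.006]
force: [0.7, -0.1, -0.1]
grip_width: 1.0
```

```bash
python3 - <<'E'
from deck import *
np.set_printoptions(precision=1,suppress=True)
c=cap('wrist','w6.png'); d=cap('side','s6.png')
r=blobs(c,(0,180,80),(6,255,255),100)[0]; print('red',r)
r2=blobs(d,(0,150,80),(6,255,255),15,(250,340,400,440))[0]; print(r2)
for x in r: print(onz(c,*x[0],18+2))
for p,_ in r2: print('side',onz(d,*p,20))
for t in blobrect(c,(8,40,80),(22,200,255),800): print(t, onz(c,*t[0],28))
E
```

```text
red [([607.8, 50.4], [573, 29, 67, 44, 2142]), ([320.5, 131.2], [309, 122, 23, 19, 404])]
[([293.3, 389.5], [290, 385, 8, 10, 76])]
[620.1 150.1  20. ]
[494.8 407.4  20. ]
side [493.7 412.7  20. ]
((319.5, 185.5), (87.0, 49.0), 90.0) [441.3 398.2  28. ]
```

The spent flask lies flat: two views put its cap at (494,410). Next is the yawed blue flask B.

Emit:
move_arm([
  [[40, 5, 0, 1, 1], [80, 10, 0, 2, 1], [120, 15, 10, 3, 1], [160, 20, 30, 4, 1], [200, 24, 60, 5, 1], [229, 28, 100, 5.2, 1], [229, 28, 126, 5.2, 1], [229, 28, 126, 5.2, 1], [229, 28, 126, 5.2, 1]],
])

```text
time_s: 15.82
eef_pos: [444.3, 165.9, 155.1]
ee_rot: [0.008, -0.571, 0.821, -0.003]
force: [0.7, 1.1, -0.5]
grip_width: 1.0
```

```bash
cat > fl.py <<'E'
from deck import *
np.set_printoptions(precision=1,suppress=True)
def flasks(c,box=None):
    for p,st in blobs(c,(105,140,40),(125,255,255),100,box)[0]: print('cap',p,st,onz(c,*p,16))
    for t in blobrect(c,(140,15,60),(179,120,255),600,box):
        w=onz(c,*t[0],20); b=cv2.boxPoints(t); 
        e=[b[1]-b[0],b[2]-b[1]]; L=max(e,key=np.linalg.norm); 
        d=onz(c,*(np.array(t[0])+L/2),20)-onz(c,*(np.array(t[0])-L/2),20); print('body',t,w,np.degrees(np.arctan2(d[1],d[0])),np.linalg.norm(d))
E
python3 - <<'E'
from fl import *
s=sense(); print(s['eef_pos'],s['ee_rot'],s['time_s'])
c=cap('wrist','w7.png'); flasks(c)
E
```

```text
[444.3 165.9 155.1] [ 0.  -0.6  0.8 -0. ] 15.825
cap [500.1, 75.2] [480, 57, 39, 37, 927] [500.7  17.3  16. ]
cap [320.7, 137.8] [304, 126, 34, 25, 810] [504.4 143.3  16. ]
body ((319.0, 221.5), (89.0, 58.0), 90.0) [449.1 165.1  20. ] 159.630264050033 67.54217189747597
body ((515.4813232421875, 161.73843383789062), (98.4875259399414, 67.43309020996094), 76.82744598388672) [442.   21.4  20. ] -179.3819647751175 70.87753147725667
```

View pics/w7.png

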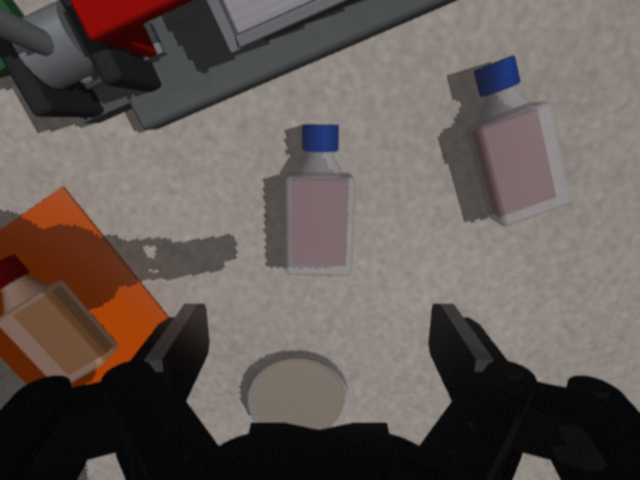

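The wrist view shows flask B square between the fingers, with its cap at (321,138) and body at (319,222). Flask A is at (515,162). I grasp B.

Emit:
move_arm([
  [[0, -2, 50, 0, 1], [0, -2, 95, 0, 1], [0, -2, 125, 0, 1], [0, -2, 137, 0, 1], [0, -2, 137, 0, 1], [0, -2, 137, 0, -1], [0, -2, 137, 0, -1], [0, -2, 137, 0, -1], [0, -2, 137, 0, -1], [0, -2, 137, 0, -1], [0, -2, 137, 0, -1], [0, -2, 137, 0, -1]],
], squeeze=25)

```text
time_s: 17.38
eef_pos: [449.2, 165.8, 19.5]
ee_rot: [0.009, -0.571, 0.821, -0.004]
force: [-1.0, 0.3, 7.0]
grip_width: 0.579
```

```bash
python3 - <<'E'
from fl import *
s=sense(); print(s['eef_pos'],s['ee_rot'],s['time_s'],s['force'],s['grip_width'])
c=cap('wrist','w8.png')
T=rot(s['ee_rot'])
for p,st in blobs(c,(105,140,40),(125,255,255),100)[0]: X=onz(c,*p,16); print(p,X,T.T@(X-s['eef_pos']))
E
```

```text
[449.2 165.8  19.5] [ 0.  -0.6  0.8 -0. ] 17.375 [-1.   0.3  7. ] 0.579393671334521
[634.3, 57.0] [502.6  34.3  16. ] [104.8 -95.8   4.1]
[320.1, 167.3] [504.8 144.8  16. ] [  0.4 -59.4   4.5]
```

Emit:
move_arm([
  [[0, 0, -15, 0, -1], [0, 0, -50, 0, -1], [0, 0, -100, 0, -1], [5, -20, -150, -0.7, -1], [10, -45, -190, -1.5, -1], [18, -70, -190, -2.5, -1], [27, -95, -190, -3.5, -1], [27, -107, -190, -3.5, -1], [27, -107, -190, -3.5, -1], [27, -107, -190, -3.5, -1]],
])

```text
time_s: 18.68
eef_pos: [535.9, 103.3, 211.2]
ee_rot: [-0.008, 0.711, -0.703, 0.005]
force: [0.1, 1.0, -0.9]
grip_width: 0.577
```

```bash
python3 - <<'E'
from fl import *
s=sense(); print(s['eef_pos'],s['ee_rot'],s['time_s'],s['force'],s['grip_width'])
c=cap('wrist','w9.png'); T=rot(s['ee_rot'])
for p,st in blobs(c,(105,140,40),(125,255,255),100)[0]: X=onz(c,*p,s['eef_pos'][2]-4); print(p,st,X,T.T@(X-s['eef_pos']))
x0=620
for k in padquads(c):
  for i in range(5):
    P=np.array([onplane(c,*p,(x0,0,69.7),n_(0.012)) for p in k])
  print(k.tolist(),P,(P.max(0)+P.min(0))/2)
print(c['p'])
E
```

```text
[535.9 103.3 211.2] [-0.   0.7 -0.7  0. ] 18.675 [ 0.1  1.  -0.9] 0.5766231438109815
[320.2, 166.7] [287, 140, 68, 55, 3525] [595.6 103.2 207.2] [  0.7 -59.5   5.1]
[412.4, 251.3] [400, 242, 25, 19, 403] [563.5  67.1 207.2] [ 36.4 -27.1   4.4]
[[357, 52], [282, 53], [288, 140], [354, 139]] [[654.3  80.3  81.2]
 [653.3 128.1  81. ]
 [598.6 126.4  63.3]
 [599.8  78.7  63.5]] [626.5 103.4  72.2]
[[416, 52], [403, 159], [466, 159], [492, 51]] [[654.7  42.7  81.1]
 [585.6  41.3  58.7]
 [586.1  -5.6  58.7]
 [655.7  -5.5  81.3]] [620.7  18.6  70. ]
[[626, 50], [550, 50], [518, 158], [582, 158]] [[657.1 -90.2  81.4]
 [656.6 -42.1  81.4]
 [587.2 -44.   58.9]
 [587.7 -91.5  58.9]] [622.2 -66.8  70.1]
[[10, 36], [0, 50], [10, 88], [43, 106], [70, 99], [79, 76], [69, 50], [31, 30]] [[660.9 297.6  84.1]
 [653.2 307.6  81.7]
 [631.1 311.6  74.5]
 [620.  294.2  70.8]
 [624.6 273.9  72.3]
 [638.8 262.6  76.8]
 [653.6 263.6  81.6]
 [664.2 283.1  85.1]] [642.1 287.1  78. ]
[610.9 103.6 347. ]
```

View pics/w9.png

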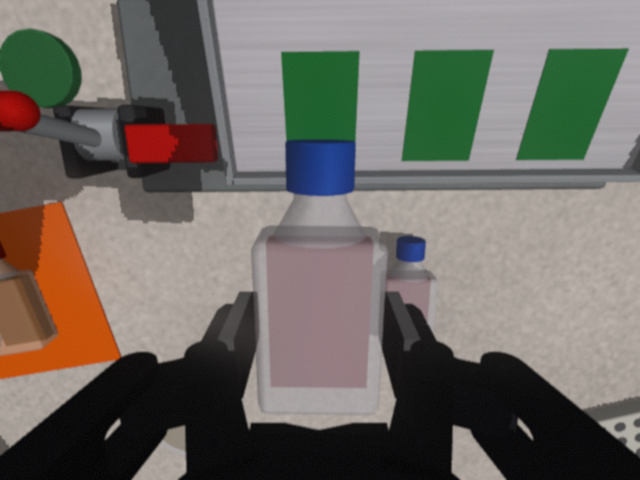

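The view shows the three pads at the top and the flask held level and square, with its cap at (320,167). I move over bay2 and lower it.

Emit:
move_arm([
  [[0, -40, 0, 0, -1], [0, -79, 30, 0, -1], [0, -79, 60, 0, -1], [0, -79, 86, 0, -1], [0, -79, 95, 0, -1], [0, -79, 102, 0, -1], [0, -78, 108, 0, -1], [0, -78, 114, 0, -1], [0, -78, 119, 0, -1], [0, -78, 123, 0, -1], [0, -78, 123, 0, -1], [0, -78, 123, 0, -1]],
], squeeze=20)

```text
time_s: 20.23
eef_pos: [616.1, 104.6, 90.1]
ee_rot: [-0.008, 0.711, -0.703, 0.005]
force: [-5.4, -0.6, 3.4]
grip_width: 0.577
```

```bash
python3 - <<'E'
from fl import *
s=sense(); print(s['eef_pos'],s['ee_rot'],s['time_s'],s['force'],s['grip_width'])
c=cap('wrist','w10.png'); d=cap('side','s10.png'); 
cb=blobs(c,(105,140,40),(125,255,255),500)[0]; db=blobs(d,(105,140,40),(125,255,255),20,(215,215,330,310))[0]; print(cb,db)
for x in db: print(tri(c,cb[0][0],d,x[0]))
print('cap on deck plane', onplane(c,*cb[0][0],np.array((620,18,69.7))+16*n_(.0175),n_(.0175)))
E
```

```text
[616.1 104.6  90.1] [-0.   0.7 -0.7  0. ] 20.225 [-5.4 -0.6  3.4] 0.5767751131047218
[([318.6, 175.0], [280, 137, 79, 79, 5464])] [([217.4, 230.7], [215, 219, 6, 26, 102]), ([242.0, 278.8], [239, 275, 7, 9, 48]), ([306.0, 287.0], [304, 284, 5, 7, 35])]
(array([711.2, 110.6, 269.8]), np.float64(30.77968830407361))
(array([674.7, 105.2, 100.5]), np.float64(0.23636435802889136))
(array([580.5,  87.8,  43.6]), np.float64(175.22201773554573))
cap on deck plane [675.2 105.1 104.9]
```

Emit:
move_arm([
  [[0, 0, 1, 0, 0.3], [0, 0, 1, 0, 0.5], [0, 0, 0, 0, 0.7], [0, 0, 0, 0, 0.7], [0, 0, 0, 0, 0.7], [0, 0, -15, 0, 0.7], [0, 0, -60, 0, 1], [0, 60, -110, 0, 1], [0, 120, -110, 0, 1], [0, 120, -110, 0, 1], [0, 120, -110, 0, 1]],
])

```text
time_s: 21.7
eef_pos: [494.6, 102.9, 199.1]
ee_rot: [-0.009, 0.711, -0.703, 0.006]
force: [0.3, -0.2, 0.7]
grip_width: 1.005
```

```bash
cat > chk.py <<'E'
from fl import *
O=np.array((620.4,18.5,69.7)); psi=.0175
Rd=np.stack([[np.cos(a)*np.cos(psi),np.cos(a)*np.sin(psi),np.sin(a)],[-np.sin(psi),np.cos(psi),0],n_(psi)],1)
def dk(X): return Rd.T@(X-O)
def ondk(c,u,v,h): return dk(onplane(c,u,v,O+h*n_(psi),n_(psi)))
E
python3 - <<'E'
from chk import *
s=sense(); print(s['eef_pos'],s['ee_rot'],s['time_s'],s['force'],s['grip_width'])
c=cap('wrist','w11.png'); print(c['p'])
for p,st in blobs(c,(105,140,40),(125,255,255),100)[0]: print(p,st,'deck',ondk(c,*p,15),'table',onz(c,*p,16))
for t in blobrect(c,(140,15,60),(179,120,255),600): print(t,[ondk(c,*p,26) for p in cv2.boxPoints(t)])
for k in padquads(c): print(k.tolist(),[ondk(c,*p,0)[:2] for p in k])
E
```

```text
[494.6 102.9 199.1] [-0.   0.7 -0.7  0. ] 21.7 [ 0.3 -0.2  0.7] 1.0049366596157518
[569.3 103.2 335.1]
[419.4, 209.5] [405, 199, 28, 21, 469] deck [-114.4    9.4   15. ] table [499.7  17.1  16. ]
((412.1477966308594, 273.47491455078125), (50.654563903808594, 72.32166290283203), 1.6846843957901) [array([-209.6,   28.1,   26. ]), array([-131.9,   33.6,   26. ]), array([-133.6,   -5.6,   26. ]), array([-211.7,  -17. ,   26. ])]
((319.0, 51.0), (102.0, 72.0), 90.0) [array([ 23.9, 105.1,  26. ]), array([23.6, 66.1, 26. ]), array([-30.3,  63.6,  26. ]), array([-30. , 108.3,  26. ])]
[[564, 0], [535, 99], [604, 99], [639, 19], [639, 0]] [array([ 21.5, -61.1]), array([-36.2, -61.7]), array([ -36.6, -108.9]), array([  11.2, -110.6]), array([  21.1, -105.9])]
[[422, 0], [410, 100], [481, 99], [503, 0]] [array([22.1, 23.9]), array([-36.3,  23.6]), array([-36. , -24.8]), array([ 21.7, -24.6])]
[[0, 0], [1, 20], [26, 34], [50, 33], [51, 0]] [array([ 24. , 276.7]), array([ 13.5, 281.1]), array([  5.8, 269.1]), array([  6.2, 253.9]), array([ 23.8, 246.2])]
```

View pics/w11.png

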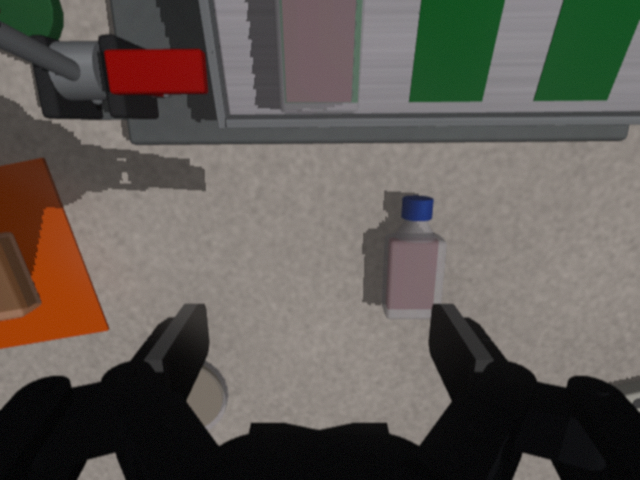

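Flask B lies on pad2 and covers it; only a thin green rim shows. Flask A is at its expected place, with its cap at (419,209).

Emit:
move_arm([
  [[42, 30, 0, 0.1, 1], [85, 59, 30, 0.1, 1], [85, 60, 80, 0.1, 1], [85, 60, 130, 0.1, 1], [85, 61, 160, 0.1, 1], [85, 61, 181, 0.1, 1], [85, 61, 181, 0.1, 1], [85, 61, 181, 0.1, 1]],
])

```text
time_s: 22.75
eef_pos: [439.9, 17.5, 16.6]
ee_rot: [-0.009, 0.707, -0.707, 0.006]
force: [-0.4, -0.1, 0.3]
grip_width: 1.003
```

Emit:
move_arm([
  [[0, 0, 0, 0, -1], [0, 0, 0, 0, -1], [0, 0, 0, 0, -1], [0, 0, 0, 0, -1], [0, 0, 0, 0, -1], [0, 0, 0, 0, -1], [0, 0, 0, 0, -1]],
], squeeze=25)

```text
time_s: 23.62
eef_pos: [440.4, 17.4, 17.4]
ee_rot: [-0.009, 0.707, -0.707, 0.007]
force: [-0.4, 1.1, 5.7]
grip_width: 0.579
```

```bash
python3 - <<'E'
from fl import *
s=sense(); print(s['eef_pos'],s['ee_rot'],s['time_s'],s['force'],s['grip_width'])
c=cap('wrist','w12.png')
T=rot(s['ee_rot']); print(T)
for p,st in blobs(c,(105,140,40),(125,255,255),100)[0]: X=onz(c,*p,16); print(p,X,T.T@(X-s['eef_pos']))
E
```

```text
[440.4  17.4  17.4] [-0.   0.7 -0.7  0. ] 23.625 [-0.4  1.1  5.7] 0.5789682662626632
[[ 0. -1.  0.]
 [-1. -0.  0.]
 [-0. -0. -1.]]
[317.7, 165.6] [500.7  17.7  16. ] [ -0.2 -60.2   2.8]
```

Emit:
move_arm([
  [[0, 0, -15, 0, -1], [0, 0, -60, 0, -1], [0, 0, -120, 0, -1], [20, -40, -150, 0, -1], [42, -85, -150, -0.2, -1], [63, -130, -150, -0.2, -1], [84, -181, -150, -0.2, -1], [84, -181, -130, -0.2, -1], [84, -181, -105, -0.2, -1], [84, -181, -105, -0.2, -1]],
], squeeze=25)

```text
time_s: 24.92
eef_pos: [618.0, -66.5, 124.6]
ee_rot: [-0.008, 0.715, -0.699, 0.005]
force: [0.1, -0.4, -0.4]
grip_width: 0.578
```

```bash
python3 - <<'E'
from fl import *
s=sense(); print(s['eef_pos'],s['ee_rot'],s['time_s'],s['force'],delta((618.8,-66.5,87)))
c=cap('wrist','w13.png'); d=cap('side','s13.png'); 
cb=blobs(c,(105,140,40),(125,255,255),500)[0]; print(cb)
T=rot(s['ee_rot']); X=onz(c,*cb[0][0],s['eef_pos'][2]-2); print(X,T.T@(X-s['eef_pos']))
E
```

```text
[618.  -66.5 124.6] [-0.   0.7 -0.7  0. ] 24.925 [ 0.1 -0.4 -0.4] [ 0.1 -0.1 37.6]
[([317.3, 165.3], [283, 139, 69, 54, 3582])]
[678.3 -64.9 122.6] [ -0.3 -60.3   3.2]
```

Emit:
move_arm([
  [[0, 0, 10, 0, -1], [0, 0, 17, 0, -1], [0, 0, 23, 0, -1], [0, 0, 29, 0, -1], [0, 0, 34, 0, -1], [0, 0, 39, 0, -1], [0, 0, 39, 0, -1], [0, 0, 39, 0, -1]],
], squeeze=20)

```text
time_s: 26.02
eef_pos: [620.0, -66.7, 88.1]
ee_rot: [-0.009, 0.715, -0.699, 0.007]
force: [-2.0, 0.8, 0.8]
grip_width: 0.58
```

```bash
python3 - <<'E'
from chk import *
s=sense(); print(s['eef_pos'],s['ee_rot'],s['time_s'],s['force'])
c=cap('wrist','w14.png'); d=cap('side','s14.png'); 
cb=blobs(c,(105,140,40),(125,255,255),500)[0]; db=blobs(d,(105,140,40),(125,255,255),15,(230,215,300,310))[0]; print(cb,db)
for x in db: X,e=tri(c,cb[0][0],d,x[0]); print(X,e,dk(X))
print('bay0 cap expected deck (63,-85,14)')
E
```

```text
[620.  -66.7  88.1] [-0.   0.7 -0.7  0. ] 26.025 [-2.   0.8  0.8]
[([318.4, 175.2], [279, 137, 80, 79, 5636])] [([251.6, 244.6], [249, 241, 6, 8, 38]), ([242.2, 278.6], [239, 275, 7, 8, 44])]
[678.9 -65.5 100.7] 0.6399697242360564 [ 63.8 -85.   11.9]
[689.2 -56.2 -19.9] 54.66044701785937 [  36.5  -75.9 -106.1]
bay0 cap expected deck (63,-85,14)
```

Emit:
move_arm([
  [[0, 0, 1, 0, 0.3], [0, 0, 1, 0, 0.5], [0, 0, 0, 0, 0.7], [0, 0, 0, 0, 0.7], [0, 0, 0, 0, 0.7], [0, 0, -15, 0, 0.7], [0, 0, -60, 0, 1], [-30, 0, -110, 0, 1], [-60, 20, -150, 0, 1], [-84, 30, -150, 0, 1], [-84, 30, -150, 0, 1], [-84, 30, -150, 0, 1]],
])

```text
time_s: 27.62
eef_pos: [584.7, 15.7, 236.9]
ee_rot: [-0.009, 0.715, -0.7, 0.007]
force: [-0.1, -0.5, 0.6]
grip_width: 1.0
```

```bash
python3 - <<'E'
from chk import *
s=sense(); print(s['eef_pos'],s['ee_rot'],s['time_s'],s['force'],s['grip_width'])
c=cap('wrist','w15.png'); print(c['p'])
for p,st in blobs(c,(105,140,40),(125,255,255),100)[0]: print(p,st,'deck',ondk(c,*p,16))
for t in blobrect(c,(140,15,60),(179,120,255),600): 
    q=np.array([ondk(c,*p,24) for p in cv2.boxPoints(t)]); print('body',t,q[:,:2].tolist(),q.mean(0))
for k in padquads(c): print(k.tolist(),[ondk(c,*p,0)[:2] for p in k])
for nm,lo,hi in(('red',(0,180,80),(6,255,255)),): print(nm,blobs(c,lo,hi,40)[0])
E
```

```text
[584.7  15.7 236.9] [-0.   0.7 -0.7  0. ] 27.625 [-0.1 -0.5  0.6] 0.9995142132318934
[659.1  17.  373. ]
[187.6, 98.0] [167, 81, 42, 35, 1243] deck [63.2 85.4 16. ]
[445.5, 97.3] [426, 81, 40, 34, 1105] deck [ 64.2 -85.9  16. ]
body ((201.80587768554688, 178.52352905273438), (90.09811401367188, 61.51941680908203), 83.0887680053711) [[38.97966823896578, 102.59102195013146], [44.28328354774055, 60.13534570154163], [-26.818560247664312, 61.091707514690015], [-33.92042548465699, 110.23966082092537]] [ 5.6 83.5 24. ]
body ((429.7298278808594, 178.59417724609375), (61.10630798339844, 90.5077133178711), 7.352379322052002) [[-26.31440076648814, -60.488658505747914], [44.91375553239626, -60.22079154589661], [39.63212237881811, -102.24176603149128], [-33.371087444865964, -109.14513723771708]] [  6.2 -83.   24. ]
[[284, 130], [288, 213], [345, 214], [349, 130]] [array([36.3, 23.8]), array([-35.1,  23.9]), array([-35.9, -24.3]), array([ 36.5, -24.2])]
red [([103.5, 217.8], [96, 215, 15, 6, 71])]
```

View pics/w15.png

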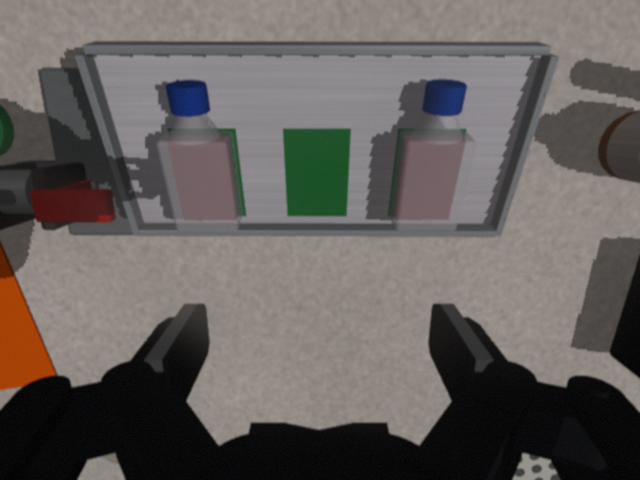

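Both blue flasks lie square on their pads: caps at deck (63,85) and (64,-86), with the middle pad free. Next is the lever.

```bash
python3 - <<'E'
from chk import *
s0=load('scene0.png'); d0=load('side0.png')
X,e=tri(s0,(470.9,289),d0,(251.7,299.5)); print('bar0',X,e)
s=cap('scene','s16.png'); d=cap('side','d16.png')
rs=blobs(s,(0,180,80),(6,255,255),30,(420,270,500,310))[0]; rd=blobs(d,(0,150,80),(6,255,255),30,(235,280,285,330))[0]; print(rs,rd)
for a_ in rs:
  for b_ in rd: print(a_[0],b_[0],*tri(s,a_[0],d,b_[0]))
w=load('w3.png'); print('w3 bar/jaw rays at z', onz(w,23.5,149.2,163))
w9=load('w9.png'); print(blobs(w9,(0,180,80),(6,255,255),40)[0])
print(proj(s,(590,262,163)),proj(d,(590,262,163)))
E
```

```text
bar0 [611.5 258.7 163.2] 5.755984470516765
[] [([251.7, 299.6], [248, 293, 8, 14, 80]), ([263.6, 307.3], [259, 298, 11, 21, 162])]
w3 bar/jaw rays at z [617.7 264.8 163. ]
[([17.3, 110.6], [0, 91, 40, 40, 1276]), ([167.7, 142.6], [124, 124, 89, 39, 3129])]
[472.  282.1] [261.  300.4]
```

Emit:
move_arm([
  [[-30, -10, -10, 0, -1], [-70, -20, -10, 0, -1], [-120, -35, -10, 0, -1], [-170, -50, -10, 0, -1], [-220, -65, -10, 0, -1], [-243, -74, -10, 0, -1], [-243, -74, -10, 0, -1], [-243, -74, -10, 0, -1], [-243, -74, -10, 0, -1]],
], squeeze=40)

```text
time_s: 28.9
eef_pos: [653.7, 258.6, 249.4]
ee_rot: [-0.009, 0.714, -0.7, 0.007]
force: [0.4, -0.5, -0.6]
grip_width: 0.002
```

```bash
python3 - <<'E'
from chk import *
s=sense(); print(s['eef_pos'],s['ee_rot'],s['time_s'],s['joints'],s['grip_width'],s['force'])
c=cap('wrist','w17.png'); r=blobs(c,(0,180,80),(6,255,255),100)[0]; print(r)
for p,st in r: print(onz(c,*p,163.4), onz(c,st[0],p[1],163.4)[1],onz(c,st[0]+st[2],p[1],163.4)[1])
for t in ((645,260,240),(645,260,163)): print(delta(t))
E
```

```text
[653.7 258.6 249.4] [-0.   0.7 -0.7  0. ] 28.9 [ 0.2  0.7  0.8 -0.   1.6  1.8] 0.0018471713932090002 [ 0.4 -0.5 -0.6]
[([387.4, 288.8], [352, 257, 72, 48, 1897]), ([178.8, 344.4], [166, 331, 27, 27, 514])]
[629.  214.7 163.4] 237.08711081033678 191.55019308532462
[586.3 350.1 163.4] 358.60152471742725 340.6960957660332
[-1.3  8.9  9.3]
[-1.1 10.6 86.3]
```

View pics/w17.png

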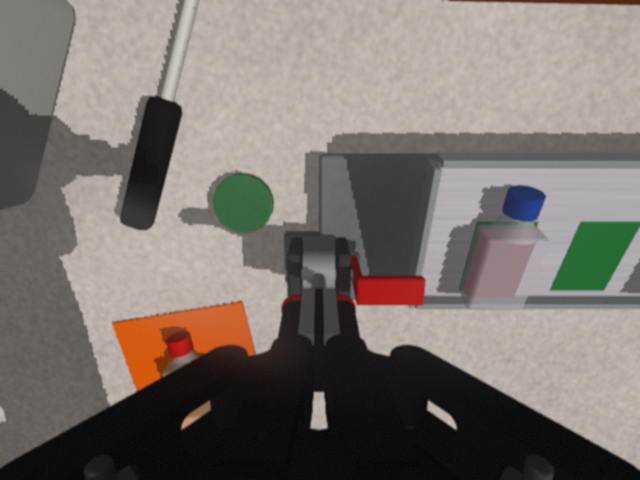

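Emit:
move_arm([
  [[-1, 11, 30, 0, -1], [-1, 11, 60, 0, -1], [-1, 11, 86, 0, -1], [-1, 11, 86, 0, -1], [-1, 11, 86, 0, -1]],
])

```text
time_s: 29.58
eef_pos: [645.2, 259.6, 164.9]
ee_rot: [-0.01, 0.714, -0.7, 0.008]
force: [0.7, 0.2, -0.2]
grip_width: -0.006
```

Emit:
move_arm([
  [[0, 14, 2, 0, -1], [0, 32, -1, 0, -1], [0, 46, -3, 0, -1], [0, 59, -3, 0, -1], [0, 73, -2, 0, -1], [0, 86, 0, 0, -1], [0, 98, 6, 0, -1], [0, 109, 14, 0, -1], [0, 121, 22, 0, -1], [0, 133, 33, 0, -1], [0, 139, 41, 0, -1], [0, 144, 49, 0, -1]],
])

```text
time_s: 31.08
eef_pos: [502.8, 257.2, 112.7]
ee_rot: [-0.011, 0.714, -0.7, 0.008]
force: [-0.1, -0.2, -0.1]
grip_width: -0.0
```

Emit:
move_arm([
  [[0, 3, 7, 0, -1], [0, 6, 14, 0, -1], [0, 7, 20, 0, -1], [0, 7, 20, 0, -1]],
])

```text
time_s: 31.58
eef_pos: [496.2, 257.1, 92.1]
ee_rot: [-0.01, 0.714, -0.7, 0.008]
force: [-0.1, 0.3, 0.2]
grip_width: -0.002
```

```bash
python3 - <<'E'
from chk import *
s=sense(); print(s['eef_pos'],s['time_s'],s['force'])
d=cap('side','d18.png'); s=cap('scene','s18.png'); print(blobs(d,(0,150,80),(6,255,255),20,(235,260,330,350))[0],blobs(s,(0,150,60),(6,255,255),20,(420,230,500,310))[0])
print('closed expect side',proj(d,(488,258,60)),'open',proj(d,(611,259,163)),'scene closed',proj(s,(488,258,60)))
E
```

```text
[496.2 257.1  92.1] 31.575 [-0.1  0.3  0.2]
[([263.8, 308.4], [259, 299, 11, 20, 157]), ([301.2, 332.1], [298, 326, 7, 13, 71])] [([455.7, 266.0], [448, 263, 18, 7, 69]), ([439.8, 296.4], [429, 292, 23, 11, 210])]
closed expect side [302.1 331.5] open [252.9 299.1] scene closed [457.7 265.8]
```

The lever bar is at its closed position in both views: side (301,332) against the expected (302,331). Next is the dial.

Emit:
move_arm([
  [[0, 0, -50, 0, -1], [0, 0, -100, 0, -1], [50, 2, -140, 0, -1], [100, 4, -140, -1, 1], [150, 6, -140, -2, 1], [200, 8, -140, -3, 1], [250, 10, -140, -4, 1], [300, 13, -140, -5, 1], [350, 15, -140, -6, 1], [400, 17, -140, -7, 1], [400, 17, -140, -7.3, 1], [400, 17, -140, -7.3, 1]],
])

```text
time_s: 33.17
eef_pos: [483.3, -143.2, 231.0]
ee_rot: [-0.007, 0.923, -0.384, 0.012]
force: [0.3, 0.6, 0.1]
grip_width: 1.0
```

```bash
python3 - <<'E'
from chk import *
s=sense(); print(s['eef_pos'],s['ee_rot'],s['joints'],delta((481.5,-375.5,230)))
E
```

```text
[ 483.3 -143.2  231. ] [-0.   0.9 -0.4  0. ] [-0.5  0.3  1.6  0.   1.3  0.3] [163.5 165.    0. ]
```

Emit:
move_arm([
  [[35, 35, 0, 0, 1], [70, 70, 0, 0, 1], [105, 105, 0, 0, 1], [140, 140, 0, 0, 1], [163, 165, 0, 0, 1], [163, 165, 0, 0, 1], [163, 165, 0, 0, 1], [163, 165, 0, 0, 1]],
])

```text
time_s: 34.17
eef_pos: [481.8, -373.7, 230.5]
ee_rot: [-0.007, 0.924, -0.383, 0.012]
force: [-0.6, -0.4, 0.2]
grip_width: 1.003
```

```bash
cat > dial.py <<'E'
from m import *
np.set_printoptions(precision=2,suppress=True)
def dial(name):
    s=sense(); print('eef',s['eef_pos'],s['ee_rot'],s['time_s'],s['joints'][5])
    c=cap('wrist',name); b=blobs(c,(105,140,40),(125,255,255),1500)[0][0][0]; B=onz(c,*b,104); print('ball',b,B)
    C=np.array(B)
    def ang(p,z): v=onz(c,*p,z)-C; return np.hypot(*v[:2]),np.degrees(np.arctan2(v[1],v[0]))
    box=[int(b[0])-110,int(b[1])-110,int(b[0])+110,int(b[1])+110]
    for p,st in blobs(c,(45,80,40),(85,255,255),10,box)[0]: print('green',p,st[4],ang(p,60))
    for p,st in blobs(c,(0,130,60),(10,255,255),3,box)[0]: print('red',p,st,ang(p,67))
    for p,st in blobs(c,(0,0,150),(179,60,255),30,box)[0]: print('white',p,st,ang(p,60))
    print('delta grip',delta(B-[0,0,16]))
    cv2.imwrite('pics/z_'+name,cv2.resize(c['color'][box[1]:box[3],box[0]:box[2]],None,fx=2.5,fy=2.5,interpolation=cv2.INTER_CUBIC))
E
python3 -c "
from dial import *
dial('w20.png')"
```

```text
eef [ 481.78 -373.74  230.46] [-0.01  0.92 -0.38  0.01] 34.175 -0.07891733753949837
ball [316.6, 234.7] [ 481.25 -376.03  104.  ]
green [262.1, 187.6] 155 (np.float64(51.13928708957884), np.float64(103.01403460203116))
red [284.4, 248.6] [284, 247, 2, 4, 5] (np.float64(34.59668764770102), np.float64(175.6342612852643))
white [215.6, 132.8] [206, 124, 30, 29, 418] (np.float64(104.31650467425031), np.float64(92.93646304730673))
white [324.1, 261.1] [206, 124, 220, 220, 18172] (np.float64(36.97426172994778), np.float64(-124.39160381759923))
white [334.5, 188.8] [330, 185, 10, 9, 36] (np.float64(29.93134419504706), np.float64(14.699175805982971))
white [354.1, 226.6] [350, 214, 9, 28, 125] (np.float64(32.32842070022495), np.float64(-55.61823751528585))
white [273.0, 258.3] [267, 253, 13, 12, 76] (np.float64(49.68697997285841), np.float64(177.33155349857523))
delta grip [ -1.22   4.91 142.38]
```

Emit:
move_arm([
  [[-1, 5, 55, 0, 1], [-1, 5, 105, 0, 1], [-1, 5, 142, 0, 1], [-1, 5, 142, 0, 1], [-1, 5, 142, 0, 1], [-1, 5, 142, 0, -1], [-1, 5, 142, 0, -1], [-1, 5, 142, 0, -1], [-1, 5, 142, 0, -1], [-1, 5, 142, 0, -1], [-1, 5, 142, 0, -1], [-1, 5, 142, 0, -1]],
], squeeze=45)

```text
time_s: 35.72
eef_pos: [481.1, -376.0, 89.6]
ee_rot: [-0.007, 0.924, -0.383, 0.012]
force: [-5.2, 5.6, 8.7]
grip_width: 0.538
```

Emit:
move_arm([
  [[0, 0, 0, 1, -1], [0, 0, 0, 2, -1], [0, 0, 0, 3, -1], [0, 0, 0, 4, -1], [0, 0, 0, 5, -1], [0, 0, 0, 6, -1], [0, 0, 0, 7, -1], [0, 0, 0, 8, -1], [0, 0, 0, 8, -1], [0, 0, 0, 8, -1]],
])

```text
time_s: 36.98
eef_pos: [480.8, -375.8, 89.8]
ee_rot: [0.011, -0.688, 0.726, -0.008]
force: [-2.7, 4.3, -1.4]
grip_width: 0.544
```

Emit:
move_arm([
  [[0, 0, 0, 1, -1], [0, 0, 0, 2, -1], [0, 0, 0, 3, -1], [0, 0, 0, 4, -1], [0, 0, 0, 4.4, -1], [0, 0, 0, 4.4, -1], [0, 0, 0, 4.4, -1]],
])

```text
time_s: 37.85
eef_pos: [480.8, -375.4, 90.2]
ee_rot: [0.012, -0.505, 0.863, -0.005]
force: [-1.5, 6.1, 4.2]
grip_width: 0.546
```

Emit:
move_arm([
  [[0, 0, 0, 0, 1], [0, 0, 0, 0, 1], [0, 0, 0, 0, 1], [0, 0, 0, 0, 1], [0, 0, -60, 0, 1], [0, 0, -120, 0, 1], [0, 0, -140, 0, 1], [0, 0, -140, 0, 1], [0, 0, -140, 0, 1]],
])

```text
time_s: 38.98
eef_pos: [476.9, -375.6, 228.5]
ee_rot: [0.012, -0.505, 0.863, -0.004]
force: [0.8, 0.7, 0.4]
grip_width: 1.0
```

```bash
python3 -c "
from dial import *
dial('w21.png')"
```

```text
eef [ 476.91 -375.6   228.5 ] [ 0.01 -0.5   0.86 -0.  ] 38.975 1.209966034954954
ball [318.5, 227.4] [ 481.31 -375.41  104.  ]
green [275.2, 252.4] 134 (np.float64(50.58169515922303), np.float64(103.04506601256098))
white [244.1, 135.5] [208, 117, 110, 56, 3124] (np.float64(84.8959337233182), np.float64(14.10676680410338))
white [340.7, 268.3] [208, 117, 220, 220, 18317] (np.float64(51.51217438870856), np.float64(171.38080338034715))
white [346.1, 264.1] [342, 257, 10, 15, 72] (np.float64(49.82922788116133), np.float64(177.83439448501196))
delta grip [  0.06  -1.28 140.44]
```

View pics/z_w21.png

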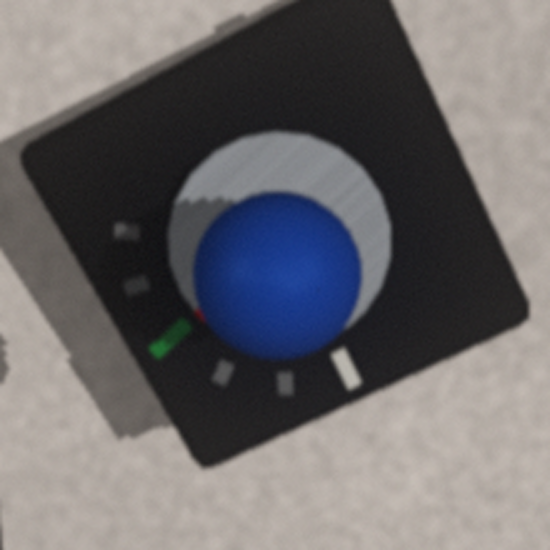

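The pointer is almost hidden behind the ball near the green mark, so I shift the camera towards +y to see it.

Emit:
move_arm([
  [[-43, 35, 0, 0, 1], [-86, 71, 0, 0, 1], [-86, 71, 0, 0, 1], [-86, 71, 0, 0, 1], [-86, 71, 0, 0, 1]],
])

```text
time_s: 39.65
eef_pos: [457.2, -266.8, 228.0]
ee_rot: [0.012, -0.504, 0.863, -0.003]
force: [1.0, 0.2, -0.2]
grip_width: 1.003
```

```bash
python3 -c "
from dial import *
dial('w22.png')
c=load('w22.png'); C=np.array((481.9,-375.8,0))
for p,st in blobs(c,(0,110,50),(12,255,255),3,(0,0,640,400))[0]: v=onz(c,*p,67)-C; print(p,st,np.hypot(*v[:2]),np.degrees(np.arctan2(v[1],v[0])))
for p,st in blobs(c,(45,80,40),(85,255,255),20,(0,0,640,400))[0]: v=onz(c,*p,60)-C; print('g',p,st,np.hypot(*v[:2]),np.degrees(np.arctan2(v[1],v[0])))
"
```

```text
eef [ 457.24 -266.76  228.03] [ 0.01 -0.5   0.86 -0.  ] 39.65 1.3189423893364758
ball [451.4, 121.6] [ 481.62 -377.05  104.  ]
green [380.3, 168.4] 148 (np.float64(52.14681842328225), np.float64(103.19108296308512))
red [404.6, 149.1] [397, 140, 18, 18, 73] (np.float64(29.441460287394456), np.float64(103.22702305903579))
white [376.3, 30.1] [341, 11, 107, 59, 3160] (np.float64(77.71970918741576), np.float64(6.6106356377062285))
white [511.0, 141.2] [341, 11, 220, 220, 13057] (np.float64(62.614438374862665), np.float64(-132.72088872371265))
white [455.7, 181.1] [451, 174, 10, 16, 85] (np.float64(50.16955235733379), np.float64(176.28987307598302))
delta grip [ 86.45 -73.06 139.9 ]
[167.1, 1.6] [165, 0, 5, 4, 10] 206.6129217962627 37.78998410878203
[175.0, 0.7] [174, 0, 3, 2, 3] 201.7126992358754 37.041865149527354
[186.6, 1.2] [185, 0, 4, 3, 5] 194.2384973046705 36.188811098363495
[190.0, 0.0] [189, 0, 3, 1, 3] 192.3283727871093 35.694357625921235
[205.6, 2.6] [203, 0, 6, 7, 12] 181.9750586349297 34.745916065648046
[211.0, 1.3] [210, 1, 3, 2, 3] 178.89773562472743 33.99043261386107
[22
[... 1952 characters left out ...]
16, 3, 5, 7] 173.83799993456418 36.89084779156752
[258.8, 18.5] [258, 17, 2, 4, 4] 145.02388150024942 32.01662625632787
[221.2, 19.6] [219, 18, 5, 4, 10] 168.4096806433895 36.481941599377166
[192.3, 21.3] [192, 21, 2, 2, 3] 186.84883182747677 39.31047869386911
[216.8, 22.4] [215, 22, 4, 2, 5] 170.66379710371018 37.45597688433169
[233.3, 22.7] [233, 22, 2, 2, 3] 159.98407803307717 35.90442447912878
[253.8, 28.1] [250, 23, 8, 11, 13] 145.65384435464193 34.80222000122094
[404.5, 149.2] [396, 140, 19, 18, 74] 28.397804690636576 104.36961870356993
g [16.9, 148.7] [0, 133, 42, 39, 87] 324.58508598677855 64.10758945815236
g [380.3, 168.4] [371, 159, 19, 19, 148] 50.99776195109864 103.81909809900394
```

View pics/z_w22.png

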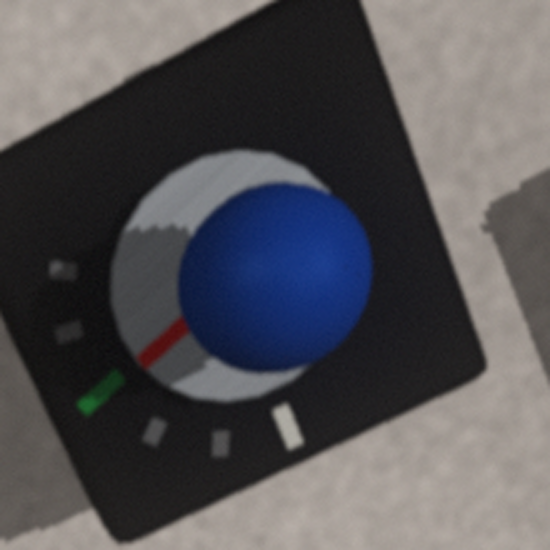

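The pointer lines up with the green mark (103.2° for both). Before handing in, a numeric check that nothing has been knocked since.

```bash
python3 - <<'E'
from chk import *
s=cap('scene','s23.png'); d=cap('side','d23.png'); s0=load('s18.png'); d0=load('d18.png'); w=load('w15.png')
for n,c in(('scene0',s0),('scene',s)): 
    print(n,'blue',[b[0] for b in blobs(c,(105,140,60),(125,255,255),25,(300,230,560,360))[0]],'red',[b[0] for b in blobs(c,(0,150,60),(6,255,255),20,(300,200,560,350))[0]])
for n,c in(('side0',d0),('side',d)): 
    print(n,'blue',[b[0] for b in blobs(c,(105,140,60),(125,255,255),25,(225,200,340,330))[0]],'red',[b[0] for b in blobs(c,(0,150,60),(6,255,255),20,(215,250,340,420))[0]])
B=lambda c,box:blobs(c,(105,140,60),(125,255,255),25,box)[0]
bs=sorted(b[0] for b in B(s,(300,230,560,360))); bd=sorted([b[0] for b in B(d,(225,225,300,330))],key=lambda p:p[1])
for p,q in zip(bs,bd): X,e=tri(s,p,d,q); print(X,e,dk(X))
st=sense(); print(st['time_s'],st['force'])
E
```

```text
scene0 blue [[332.6, 319.4], [403.7, 321.2]] red [[455.7, 266.0], [513.0, 275.3], [439.8, 296.4]]
scene blue [[333.0, 319.8], [403.9, 321.3]] red [[456.8, 265.5], [510.5, 276.3], [439.8, 296.6]]
side0 blue [[262.4, 216.1], [252.0, 244.3], [242.3, 278.6]] red [[263.8, 308.4], [301.2, 332.1], [293.3, 389.4]]
side blue [[321.4, 201.6], [262.5, 216.1], [252.0, 244.4], [242.3, 278.6]] red [[263.7, 308.3], [301.1, 331.5], [293.4, 389.4]]
[676.5 -65.6 102.4] 3.1549463671760503 [ 62.  -85.1  14.2]
[672.7 105.3 102.1] 2.5564256275875867 [61.2 85.8 14.2]
39.8 [-0.3  0.3  0.7]
```

```bash
python3 -c "
from rig import ctrl; print(ctrl.finish_job())"
```

```text
the job is handed in; nothing more can be done
None
```

The whole job was carried out in the order asked and handed in at about 40 s of the 208 s; no verdict was reported.

- **Dial to zero:** I turned the blue ball dial back to its end stop at the white mark. The pointer was partly hidden behind the ball, and I read it within about 2° of the mark.
- **Spent flask:** It lies flat on the orange mat. Two views put its cap at about (494, 410) mm and level with a flat flask.
- **Blue flasks:** Only two were there. They lie on the first and third pads with the caps uphill. The last view puts their caps at deck (62, -85) and (61, 86) mm, where (63, ±85) is ideal.
- **Lever:** It snapped closed. Its bar is within about 1 px of the computed closed position in both the side and scene views.
- **Dial to green:** The pointer and the green mark both read 103.2°.

The final check showed nothing had moved since placing, apart from a 2.5 px shift of the red cap in the scene view that the side view did not show. I put that down to the arm partly blocking the earlier view. The two fixed cameras disagreed by 3–12 mm when combined, so I relied mainly on the wrist camera. The arm never touched the bystander objects, but I did not measure their positions again at the end.

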